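# Set a batten to the flip stop and cam it tight for sawing

### The arm

A 6-joint arm with a two-finger parallel gripper is mounted at the origin on a cart in front of the work surface, level with it; the furniture and walls round the work are solid. World frame = base frame: x ahead of the robot, y to its left, z up, the work surface at z = 0. Lengths are in m, angles in degrees, forces in N, time in s.
With the tool pointing down it reaches from about 0.225 to 0.875 m from the base axis. Payload 3.4 kg.
Tool frame: the origin (TCP) lies at the very end of the fingers, on their centre line; the grasp point (between the pads) lies 19 mm behind it; z points along the fingers, y is the direction in which the jaws open and shut (so a half turn about z gives the same grasp; the last joint's range is limited). The gripper opens to 85 mm and grips with 20 to 120 N. Pads are 22 mm wide; open, the fingers measure 114 mm over their backs; the gripper's body (76 mm by 85 mm) begins 54 mm behind the grasp point. The pads swing forward as they close: fully open they stand 13 mm farther back than shut.
Start: joints at [56.723, 15.808, 86.224, -0, 77.962, -6.933], TCP at [0.255, 0.515, 0.231] pointing down, gripper open.
Joint ranges: [-165.64, 165.64], [-43.16, 119.46], [12.63, 154.43], [-67.54, 247.53], [6.08, 155.33], [-154.97, 154.97]. Speed limits (degrees/s): [147.25, 147.25, 180, 180, 180, 180].

### API

Orientations are given as [roll, pitch, yaw] about the fixed x, y, z axes, in that order (R = Rz(yaw) Ry(pitch) Rx(roll)).
In Python, from cell import ctrl gives the robot as it stands. Calls block until the motion is done:
- ctrl.move_to(position, orientation): joint-space move of the TCP to a pose.
- ctrl.move_linear(position, attitude=None, v=0.15): straight line of the TCP; attitude=None keeps the orientation; v is the mean speed in m/s.
- ctrl.goto_joints(angles): joint-space move.
- ctrl.gripper_to(opening): finger opening in m; the grip force is fixed at half the most; returns when the fingers have stopped.
- ctrl.pause(seconds).
- ctrl.inverse_kinematics(position, orientation): joint angles nearest the present ones, or None.
- ctrl.read_state(): the state.
- ctrl.snapshot(name): name is "scene" or "top" or "wrist"; returns (picture, depth): 400x640x3 uint8, red, green, blue; 400x640 float32, m along the optical axis (not along the pixel's ray), 0 where there is no reading.
- ctrl.calibration(name): a dict with "vertical_fov" (degrees; the focal length in pixels is half the picture's height over the tangent of half this angle, whatever the lens; pixels are square), "cx", "cy" (the principal point, pixels), "R" (3x3) and "t" (3): a world point X has camera coordinates R X + t. Camera axes: x right, y down, z forward; pixel columns grow to the right and rows downward; lengths in m; the calibration is good to about 2 mm. A picture is of the moment at which its call begins: read the wrist's pose just before it. calibration takes no time and is no camera call; for the wrist camera it gives the pose at the moment of the call.
A pose or a line that the arm cannot do raises ctrl.IKError and nothing moves.
- ctrl.close_job(): hands the job in, once; it reports no verdict.
The state is a dict: "clock": time; "q": joint angles; "dq": joint speeds; "tau": joint torques, N m; "eef_pos": TCP position; "tool_rot": TCP orientation; "ft_force": force on the tool from outside, world axes, zero at the start; "torque": the same for the moment, N m; "opening": finger opening in m.
Only numpy, scipy, OpenCV 4.12 (cv2) and the standard library are available. Lean on these libraries where they do the work, as an engineer would, in place of code of your own. Each camera call takes 0.05 s, during which the arm holds its last target.

### The job

Get the batten on the saw board ready for a cut to length: flip the stop on the fence down, then push the batten flat against the fence and along it until its left end is against the stop, then swing the wooden cam lever anticlockwise (seen from above) until the cam jams the batten tight against the fence and stays so. Only push with the fingers: do not lift or tip the batten, and leave the pencil, the sanding block and the pine offcut where they are.

Things in the scene. Friction and masses are not known exactly. Their poses are not given: they have to be found in the camera images.
- saw_board: Wooden saw board fixed to the bench; place and yaw vary. Origin on the bench top, x to the fence (away from the robot), y left along it, z up; sizes here and below in this frame, mm. Base 12 thick, x -70..80, y -205..150. Wooden fence along y: front face x=45, back x=67, top z=48 (metal track on its left part: 50); a saw kerf slits it at y=-45.
- stop_bracket: Aluminium bracket of the flip stop, fixed on the fence at a varying place (board y 75..105). Axes parallel to the board's. Origin: on the bench at board x=0, y = plane of the stop face, which the batten's left end must meet. Cheeks x 20..56, y -6..16 about it, z 50..70, above the batten; brass thumbscrew up to z=66.
- stop_arm (a joint): Flip stop arm, 14 x 10 mm, 46 mm long from its pin at bracket x=29, z=62 (pin along y). 0 = up, leaning back 0.40 rad away from the robot, tip at x about 47, z about 104. Grows as it swings toward the robot; turns freely: once past upright (0.40) it falls by itself to 3.46 = down, hanging before the fence to z=16. Its right face is the stop face (arm y 0..10 from it).
- stop_tip (a point): Middle of the free end of the stop arm; moves with it.
- batten_center (a point): Centre (half-way up) of the loose pine batten, 34 wide (x), 190 long (y), 22 mm high, about 0.1 kg, axes along its edges. It lies on the base (centre z=23, top z=34), at the start at the right, some cm short of the fence, askew. Home: centre at board x=28, 95 mm to the right of the stop face.
- batten_end (a point): Centre of the batten's left (+y) end face.
- batten: The same pine batten; origin at the centre of its underside.
- cam_lever: Wooden cam disc and lever, one piece, on an upright bolt at board x=-12.7, y=45; stiff (0.12 N m), stays where left. Origin on the bolt axis, at bench height. Yaw relative to the board: 0 = open, lever at 150 deg from board x (to the robot and left); grows anticlockwise (lever end pushed rightward). Start 0..0.2; meets the home batten at about 1.13, jams just past it; limit 1.75.
- lever_end (a point): On the axis of the lever's round free end, 84 mm from the bolt, at z=22.5. The end is 19 mm in diameter, z 13.5..31.5; the bar is 14 mm wide, z 14.5..30.5. The cam disc is 36 mm in diameter, z 13.5..31.5, bolt head to z=38.5; open, it leaves 8 mm or more to a batten that lies on the fence.
- pine_offcut: Bystander: pine block 30 x 62 x 30 mm on the bench left of the saw board; origin under its centre.
- pencil: Bystander: pencil 117 mm long, 7 mm thick, on the bench in front of the saw board; origin under its middle.
- sanding_block: Bystander: cork sanding block 56 x 97 x 28 mm on the bench at the near right corner of the saw board; origin under its centre.
Not all that is in view belongs to the job. Of the things that look like the batten, the larger one is meant.

How it is judged (in metres and radians):
On the way, in this order (a step that is already met when the one before it is completed fails the run):
1. the flip stop is down (value of joint stop_arm above 3.35 rad), for 0.2 s.
2. the batten lies flat on the fence with its left end at the lowered stop (value of joint stop_arm above 3.35 rad and x of batten_center in the frame of saw_board between 0.0255 and 0.031 m and angle between the y axis of batten_center and the y axis of saw_board, either way round below 0.02 rad and y of batten_end in the frame of stop_bracket between -0.0025 and 0.0025 m), for 0.1 s.
3. the cam is swung round and presses the batten to the fence (contact force between cam_lever and batten above 3 N and y of lever_end in the frame of saw_board below 0.018 m), for 0.2 s.
At the end, for the whole second after the job is handed in: Stop arm down (over 3.35 rad); batten at rest on the base, within 2.5 mm of fence and stop face and 0.02 rad of parallel; lever swung past 0.85 rad (its end at board y under 18 mm) and the cam alone pressing the batten with over 3 N (all of step 2 and all of step 3 and linear speed of batten below 0.01 m/s and angular speed of cam_lever below 0.05 rad/s and height (world z) of batten below 0.016 m); the robot touches nothing.
It fails at once if the batten is lifted, or dropped off the board (height (world z) of batten_center above 0.033 m or height (world z) of batten_center below 0.015 m).
It fails at once if the batten is tipped (angle between batten's own z axis and vertical above 0.25 rad).
It fails at once if the pine offcut is moved (distance of pine_offcut from where it was at the start of the episode above 0.015 m).
It fails at once if the pencil is moved (distance of pencil from where it was at the start of the episode above 0.015 m).
It fails at once if the sanding block is moved (distance of sanding_block from where it was at the start of the episode above 0.015 m).
It also fails if it takes over 64 s, if anything falls off the work surface, if the arm or the gripper's body presses on something with over 40 N, if the wrist force passes 120 N, or if a joint passes its speed limit or range.

## Working session

There is one attempt and no reset: what is moved stays moved. The work goes in short steps, each a Python script; the robot and the scene stay as the last script left them, time stands still between calls to the robot, and variables do not carry over. Pictures are saved under pics/ and viewed, and the job is handed in when it is done.

```bash
ls; mkdir -p pics
python3 - <<'E'
from cell import ctrl
import cv2,numpy as np
for n in("scene","top"):
    p,d=ctrl.snapshot(n); cv2.imwrite(f"pics/{n}0.png",p[:,:,::-1]); np.save(f"pics/{n}0.npy",d)
    c=ctrl.calibration(n); print(n,c)
s=ctrl.read_state();print(s)
E
```

```text
pics
scene {'vertical_fov': 52.15015598834924, 'cx': 320.47447785499156, 'cy': 197.76379678066226, 'R': array([[ 0.53008989, -0.84785599, -0.01203875],
       [-0.51442054, -0.3102707 , -0.79943956],
       [ 0.67407434,  0.42996781, -0.60062589]]), 't': array([-0.36381068,  0.27901043,  0.92780891])}
top {'vertical_fov': 46.4983300501718, 'cx': 322.5424692670861, 'cy': 193.31852286688905, 'R': array([[-0.02860174, -0.99953131,  0.01091294],
       [-0.98416856,  0.02624841, -0.17528054],
       [ 0.17491195, -0.0157535 , -0.98445804]]), 't': array([-0.12120068,  0.51331068,  1.56754579])}
{'clock': 0.1, 'q': array([ 5.67226353e+01,  1.58449156e+01,  8.62893767e+01,  1.21347455e-04,
        7.79619310e+01, -6.93401462e+00]), 'dq': array([ 0.047576  , -0.03642511, -0.09627768, -0.03645753,  0.1231524 ,
        0.03284946]), 'tau': array([ 1.25805586e-04, -4.17700803e+01, -2.46404386e+01, -3.10948062e-04,
        5.79209067e-03,  3.10125408e-06]), 'eef_pos': array([0.25490579, 0.51487512, 0.23050728]), 'tool_rot': array([-1.79904495e+02, -1.17344302e-02,  1.53656615e+02]), 'ft_force': array([0.33506607, 0.80449431, 0.34620439]), 'torque': array([-0.00744414,  0.02022847, -0.04356774]), 'opening': 0.08566418311724339}
```

View pics/top0.png

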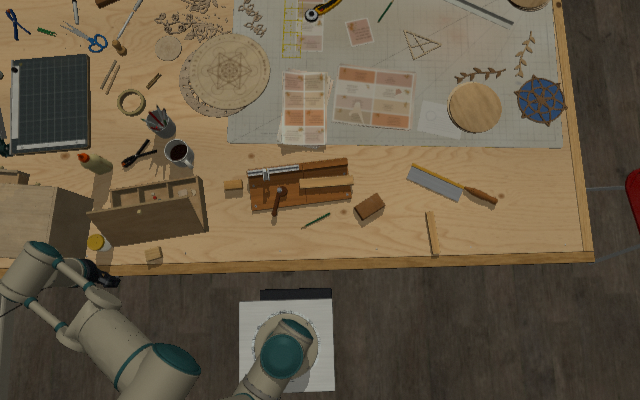

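View pics/scene0.png

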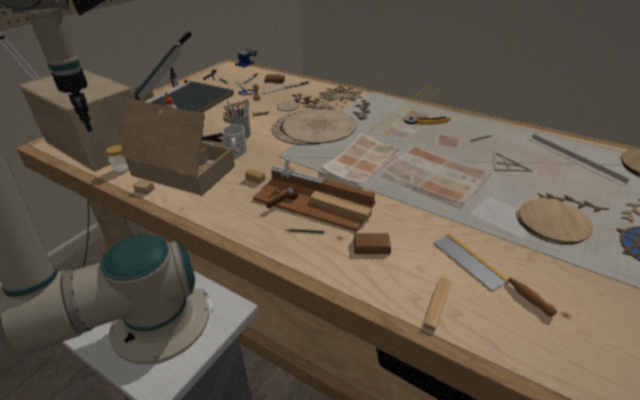

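The top view shows the board at about (250..352, 160..210), bracket about (265,172), lever about (278,200), batten about (325,184). The box on the left is close to the offcut. I'll enlarge this area and also look with the wrist camera.

```bash
cat > h.py <<'E'
import cv2,numpy as np
def K(c,h=400):
    f=h/2/np.tan(np.radians(c['vertical_fov'])/2); return f,c['cx'],c['cy']
def atz(c,u,v,z):
    f,cx,cy=K(c); d=c['R'].T@np.array([(u-cx)/f,(v-cy)/f,1]); o=-c['R'].T@c['t']
    return o+d*(z-o[2])/d[2]
def px(c,X):
    f,cx,cy=K(c); p=c['R']@np.asarray(X)+c['t']; return np.array([cx+f*p[0]/p[2],cy+f*p[1]/p[2]])
E
python3 - <<'E'
from cell import ctrl
from h import *
c=ctrl.calibration("top")
for n,u,v,z in [("boardcorner FL(near left)",251,211,.012),("near right",353,200,.012),("fence back left",247,169,.05),("fence back right",348,158,.048),("offcut",233,185,.03),("pencil",317,220,.0),("sand",369,207,.028)]: print(n,atz(c,u,v,z).round(3))
im=cv2.imread("pics/top0.png")[140:240,210:400]; cv2.imwrite("pics/top0c.png",cv2.resize(im,None,fx=4,fy=4,interpolation=cv2.INTER_CUBIC))
print(ctrl.calibration("wrist"))
E
```

```text
boardcorner FL(near left) [0.459 0.117 0.012]
near right [ 0.489 -0.243  0.012]
fence back left [0.602 0.125 0.05 ]
fence back right [ 0.633 -0.228  0.048]
offcut [0.551 0.177 0.03 ]
pencil [ 0.423 -0.114  0.   ]
sand [ 0.46  -0.296  0.028]
{'vertical_fov': 65.73312655321519, 'cx': 312.28208036397507, 'cy': 201.4568810872158, 'R': array([[ 0.44442454,  0.89581381, -0.00210997],
       [ 0.85533692, -0.42364106,  0.29820631],
       [ 0.26624347, -0.13433493, -0.95449911]]), 't': array([-0.57474918, -0.03838154,  0.38102896])}
```

View pics/top0c.png

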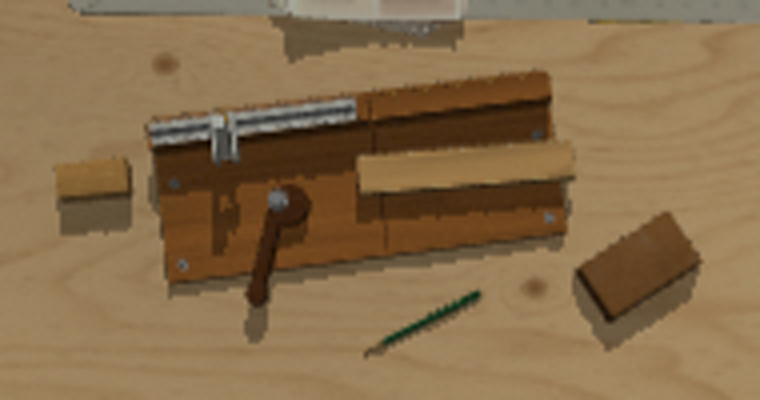

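Run:
```python
from cell import ctrl
from h import *
from scipy.spatial.transform import Rotation as Ro
s=ctrl.read_state(); c=ctrl.calibration("wrist")
T=Ro.from_euler('xyz',s['tool_rot'],degrees=True).as_matrix()
print(T.T@(-c['R'].T@c['t']-s['eef_pos'])); print(T.T@c['R'].T@[0,0,1])
for yaw in (5,95,185,-85):
    for p in([.45,-.06,.3],):
        q=ctrl.inverse_kinematics(p,[180,0,yaw]); print(yaw,q)
```

```text
[ 0.07654383  0.00083818 -0.14340336]
[-2.98400854e-01 -6.47895887e-04  9.54440418e-01]
5 [-1.63878909e+01  3.22282993e+00  9.23494664e+01 -2.54444375e-14
  8.44277037e+01  6.86121091e+01]
95 [-16.38789089   3.22282993  92.34946636   0.          84.42770371
 -21.38789089]
185 [ -16.38789089    3.22282993   92.34946636    0.           84.42770371
 -111.38789089]
-85 None
```

Run:
```python
from cell import ctrl
from h import *
ctrl.move_to([.46,-.055,.23],[180,0,185])
c=ctrl.calibration("wrist");p,d=ctrl.snapshot("wrist"); cv2.imwrite("pics/w1.png",p[:,:,::-1]); np.save("pics/w1.npy",d)
import pickle; pickle.dump(c,open("pics/w1.pkl","wb")); print(ctrl.read_state()['clock'])
```

```text
2.3167
```

View pics/w1.png

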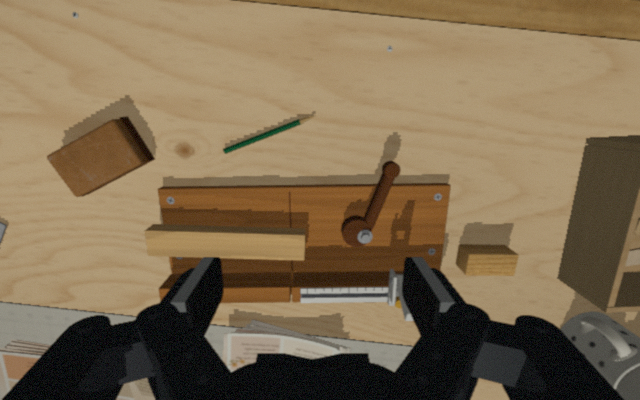

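Run:
```python
import cv2
im=cv2.imread("pics/w1.png")
cv2.imwrite("pics/w1a.png",cv2.resize(im[150:320,130:330],None,fx=4,fy=3.5,interpolation=cv2.INTER_CUBIC))
cv2.imwrite("pics/w1b.png",cv2.resize(im[150:330,320:520],None,fx=4,fy=3.3,interpolation=cv2.INTER_CUBIC))
```

```text
(no output)
```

View pics/w1a.png

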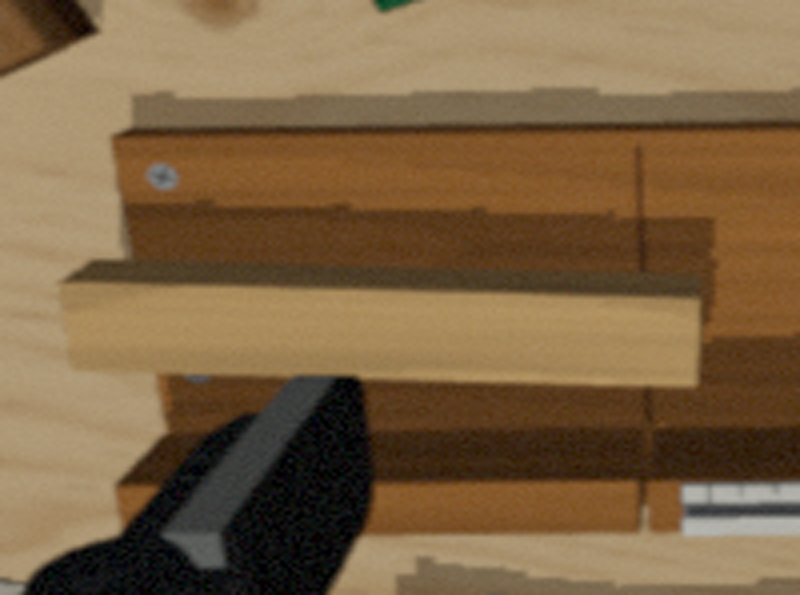

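View pics/w1b.png

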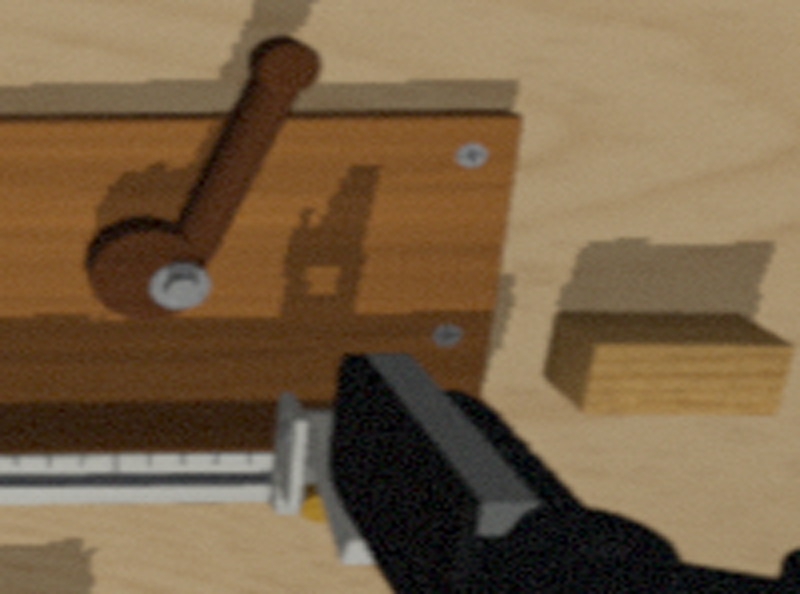

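```bash
cat > fit.py <<'E'
from h import *
import pickle
from scipy.optimize import least_squares
def B2W(b,P): 
    x,y,a=b; P=np.asarray(P,float); c,s=np.cos(a),np.sin(a)
    return np.array([x+c*P[0]-s*P[1],y+s*P[0]+c*P[1],P[2]])
def W2B(b,P):
    x,y,a=b;c,s=np.cos(a),np.sin(a);dx,dy=P[0]-x,P[1]-y
    return np.array([c*dx+s*dy,-s*dx+c*dy,P[2]])
def fitboard(c,obs,b0=(.54,-.04,.085)):
    r=least_squares(lambda b:np.concatenate([px(c,B2W(b,P))-uv for P,uv in obs]),b0,x_scale=[.01,.01,.01])
    return r.x,r.fun.reshape(-1,2)
E
python3 - <<'E'
from fit import *
c=pickle.load(open("pics/w1.pkl","rb"))
obs=[((-.07,-.205,.012),(158.75,188)),((-.07,.15,.012),(450,185.5)),((.045,-.205,.048),(159.5,288.3)),((.045,-.045,.048),(290.75,287.1)),((-.0127,.045,.0385),(365.5,235.8)),((-.07,-.045,.012),(289.5,187.1))]
b,r=fitboard(c,obs); print(b,np.degrees(b[2])); print(r.round(1))
le=atz(c,392,168.2,.0315); print("lever",W2B(b,le)); l=W2B(b,le)-[-.0127,.045,0]; print(np.hypot(*l[:2]),np.degrees(np.arctan2(l[1],l[0])))
for u,v in [(145.5,230.6),(305,234.3),(304.3,260.3),(148.75,254.9)]: print("bat",W2B(b,atz(c,u,v,.034)).round(4))
E
python3 - <<'E'
from cell import ctrl
from h import *
import pickle
ctrl.gripper_to(0)
ctrl.move_to([.46,.03,.2],[180,0,185])
c=ctrl.calibration("wrist");p,d=ctrl.snapshot("wrist"); cv2.imwrite("pics/w2.png",p[:,:,::-1]); np.save("pics/w2.npy",d)
pickle.dump(c,open("pics/w2.pkl","wb")); s=ctrl.read_state();print(s['clock'],s['opening'])
E
```

```text
[ 0.54554567 -0.02755845  0.10191405] 5.839244709848061
[[-1.6  0.5]
 [ 1.7 -1.2]
 [-1.  -0. ]
 [ 0.2 -0.5]
 [ 0.7  2.5]
 [ 0.1 -0.5]]
lever [-0.09461334  0.07200859  0.0315    ]
0.08625114392335737 161.75150307514542
bat [-0.0244 -0.2157  0.034 ]
bat [-0.0169 -0.027   0.034 ]
bat [ 0.0174 -0.0286  0.034 ]
bat [ 0.0074 -0.2174  0.034 ]
3.5833 -1.1156980016206885e-05
```

View pics/w2.png

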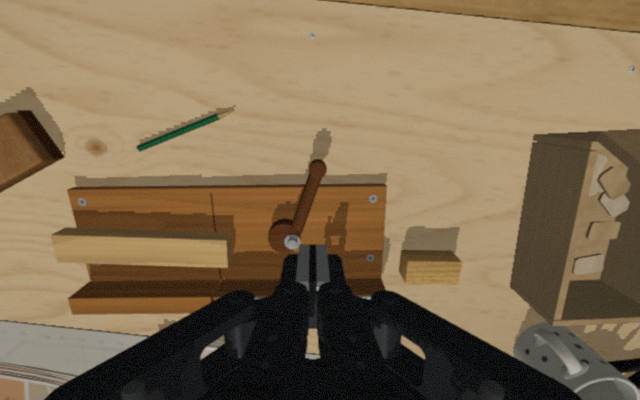

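Run:
```python
from cell import ctrl
from h import *
import pickle
ctrl.move_to([.60,0.0,.2],[180,0,185])
c=ctrl.calibration("wrist");p,d=ctrl.snapshot("wrist"); cv2.imwrite("pics/w3.png",p[:,:,::-1]); np.save("pics/w3.npy",d)
pickle.dump(c,open("pics/w3.pkl","wb")); s=ctrl.read_state();print(s['clock'],s['opening'])
# depth check: backproject bench/base points from w1
c=pickle.load(open("pics/w1.pkl","rb")); d=np.load("pics/w1.npy")
f,cx,cy=K(c)
for u,v in [(300,100),(100,60),(500,100),(220,205),(400,210),(540,200),(220,245),(250,295),(366,236)]:
    z=d[v,u]; X=c['R'].T@(np.array([(u-cx)/f*z,(v-cy)/f*z,z])-c['t']); print(u,v,X.round(4))
```

```text
4.2583 -0.00019959350110072631
300 100 [ 0.3804 -0.0748  0.0014]
100 60 [ 0.3578 -0.2978  0.001 ]
500 100 [0.3606 0.1522 0.0023]
220 205 [ 0.5113 -0.1631  0.0118]
400 210 [0.4983 0.0582 0.0122]
540 200 [0.4734 0.2351 0.001 ]
220 245 [ 0.5527 -0.156   0.037 ]
250 295 [ 0.6106 -0.1165  0.0486]
366 236 [0.5251 0.0151 0.0393]
```

View pics/w3.png

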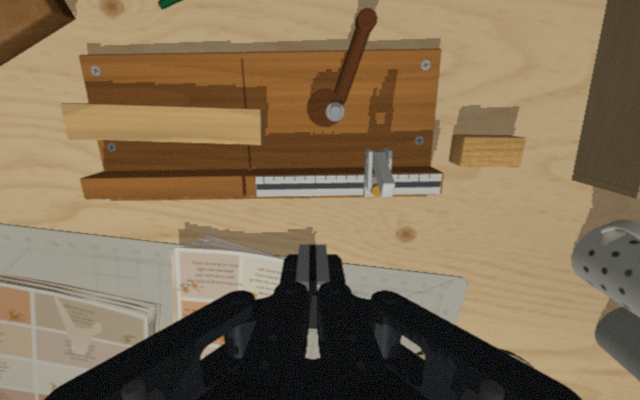

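Run:
```python
import cv2
im=cv2.imread("pics/w3.png")
cv2.imwrite("pics/w3a.png",cv2.resize(im[35:215,50:280],None,fx=3.4,fy=3.3,interpolation=cv2.INTER_CUBIC))
cv2.imwrite("pics/w3b.png",cv2.resize(im[35:210,270:470],None,fx=4,fy=3.4,interpolation=cv2.INTER_CUBIC))
cv2.imwrite("pics/w3c.png",cv2.resize(im[130:210,340:440],None,fx=7,fy=7,interpolation=cv2.INTER_CUBIC))
```

```text
(no output)
```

View pics/w3a.png

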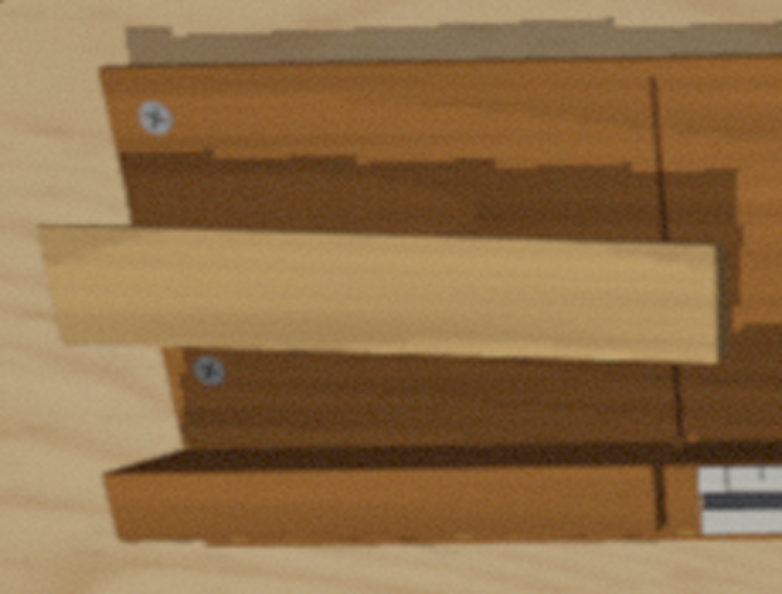

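View pics/w3b.png

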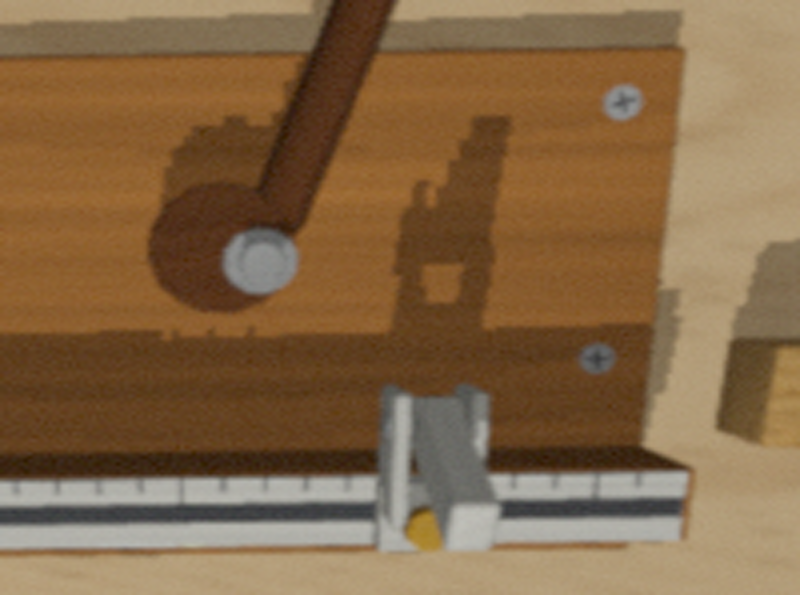

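View pics/w3c.png

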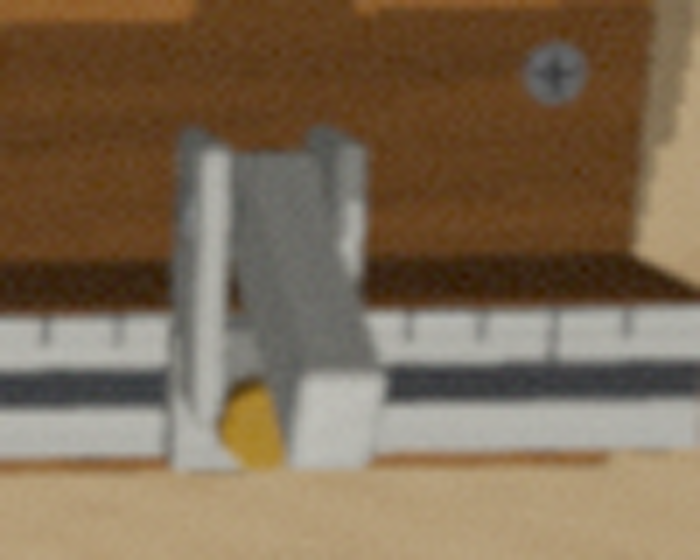

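Run:
```python
from fit import *
c=pickle.load(open("pics/w3.pkl","rb"))
obs=[((-.07,-.205,.012),(80,55.6)),((-.07,-.045,.012),(241.8,53.2)),((-.07,.15,.012),(441,48.8)),((.045,-.205,.048),(81.2,178)),((.067,-.205,.048),(85.3,198.9)),((.045,-.045,.048),(243.5,175.9)),((-.0127,.045,.0385),(335.75,110.6)),((.045,.15,.05),(442.5,172.4))]
b,r=fitboard(c,obs); print(b,np.degrees(b[2])); print(r.round(1))
pickle.dump(b,open("board.pkl","wb"))
le=atz(c,367,17.6,.0315); l=W2B(b,le)-[-.0127,.045,0]; print("lever",W2B(b,le),np.hypot(*l[:2]),np.degrees(np.arctan2(l[1],l[0])))
P=[]
for u,v in [(61.2,103.5),(260.6,108.9),(261.2,144.7),(68.2,138.9)]: P.append(W2B(b,atz(c,u,v,.034)));print("bat",P[-1].round(4))
P=np.array(P);print(P.mean(0),np.degrees(np.arctan2(-(P[1]-P[0])[0],(P[1]-P[0])[1])))
print("tip centre",W2B(b,atz(c,388.3,190,.1044)));
for u,v in[(383.6,183.1),(381.4,196.9)]: print("tip R corners",W2B(b,atz(c,u,v,.1044)))
print("cheek",W2B(b,atz(c,369,151.4,.07)))
# reproject hypothesised stop faces
for s in (.075,.08,.085): print(s,px(c,B2W(b,(.0469,s+.005,.1044))),px(c,B2W(b,(.02,s-.006,.07))))
d=np.load("pics/w3.npy"); f,cx,cy=K(c)
for u,v in[(388,190),(388,165),(370,170),(384,152),(105,190)]:
    z=d[v,u]; print(u,v,W2B(b,c['R'].T@(np.array([(u-cx)/f*z,(v-cy)/f*z,z])-c['t'])).round(4))
```

```text
[ 0.54596324 -0.02787929  0.10129519] 5.803786845252259
[[-1.9 -0.5]
 [-0.2 -1.1]
 [ 1.2 -0.4]
 [-1.4  0.4]
 [-0.2  1. ]
 [-0.  -0.2]
 [-0.1  1.7]
 [ 2.6  0.5]]
lever [-0.09307213  0.07295064  0.0315    ] 0.08509358358706288 160.82409858259288
bat [-0.025  -0.2161  0.034 ]
bat [-0.0169 -0.0265  0.034 ]
bat [ 0.017  -0.0281  0.034 ]
bat [ 0.0082 -0.2177  0.034 ]
[-0.00414773 -0.12210168  0.034     ] -2.4391772479660956
tip centre [0.04621049 0.08266837 0.1044    ]
tip R corners [0.04047858 0.07862365 0.1044    ]
tip R corners [0.05186776 0.07744593 0.1044    ]
cheek [0.02019089 0.07228942 0.07      ]
0.075 [384.90828541 190.88651944] [365.26546015 151.24441384]
0.08 [391.17302339 190.78697948] [370.95470829 151.15009542]
0.085 [397.43911553 190.68741801] [376.64507359 151.05575848]
388 190 [0.046  0.0822 0.1051]
388 165 [0.03   0.0864 0.0836]
370 170 [0.0371 0.074  0.0689]
384 152 [0.0217 0.0868 0.0645]
105 190 [ 0.0569 -0.1824  0.0487]
```

```bash
cat > r.py <<'E'
from fit import *
from cell import ctrl
b=pickle.load(open("board.pkl","rb")); YAW=np.degrees(b[2])+180
def W(x,y,z): return B2W(b,(x,y,z))
def ori(d=0): return [180,0,YAW+d]
def go(x,y,z,v=.15,d=0): ctrl.move_linear(W(x,y,z),ori(d),v=v)
def F():
    s=ctrl.read_state(); f=s['ft_force']; B=W2B((0,0,b[2]),f); return B.round(2),W2B(b,s['eef_pos']).round(4),round(s['clock'],2)
def snap(n):
    c=ctrl.calibration("wrist");p,d=ctrl.snapshot("wrist");cv2.imwrite(f"pics/{n}.png",p[:,:,::-1]);np.save(f"pics/{n}.npy",d);pickle.dump(c,open(f"pics/{n}.pkl","wb"))
E
python3 - <<'E'
from r import *
ctrl.move_to(W(.085,.083,.13),ori())
go(.085,.083,.087); print(F())
go(.024,.083,.087,v=.08); print(F())
ctrl.pause(.5)
go(.024,.083,.14)
ctrl.move_to(W(.055,-.03,.2),ori()); snap("w4"); print(F())
E
```

```text
(array([-0.23, -0.14, -0.4 ]), array([0.0853, 0.0821, 0.0882]), 5.17)
(array([-0.04, -0.14, -0.58]), array([0.0246, 0.0829, 0.0872]), 6.08)
(array([-0.24,  1.22, -0.55]), array([ 0.0537, -0.0292,  0.1983]), 7.72)
```

View pics/w4.png

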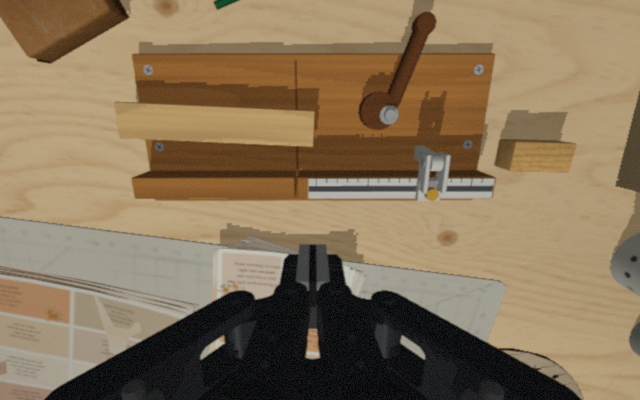

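The stop is down: the arm now hangs below the bracket at (428,165), with no upright tip in view. Next I'll push the batten to the fence with both open fingers.

Run:
```python
from r import *
ctrl.gripper_to(.085)
ctrl.move_to(W(-.058,-.115,.10),ori())
go(-.058,-.115,.03); print(F())
go(-.058,-.115,.006,v=.05); print(F())
go(-.006,-.115,.006,v=.06); print(F())
f0=F()[0]
for x in np.arange(-.005,.006,.001):
    go(x,-.115,.006,v=.03); ctrl.pause(.1); r=F(); print(r)
    if r[0][0]-f0[0]<-4: break
```

```text
(array([ 0.03, -0.57,  1.55]), array([-0.0565, -0.1151,  0.0307]), 9.84)
(array([ 0.49,  0.47, -0.08]), array([-0.0581, -0.115 ,  0.0058]), 10.47)
(array([-0.25,  0.71,  0.12]), array([-0.0061, -0.1149,  0.0059]), 11.49)
(array([-0.09,  0.87, -0.6 ]), array([-0.005 , -0.115 ,  0.0061]), 11.84)
(array([-1.45,  0.31,  0.96]), array([-0.0042, -0.1149,  0.006 ]), 12.19)
(array([-0.54,  0.2 , -0.1 ]), array([-0.0029, -0.115 ,  0.0059]), 12.54)
(array([-0.13,  0.33, -0.7 ]), array([-0.0018, -0.115 ,  0.006 ]), 12.89)
(array([-0.25, -0.1 , -0.22]), array([-0.0009, -0.115 ,  0.006 ]), 13.24)
(array([-4.17, -0.91,  2.52]), array([-0.0009, -0.115 ,  0.006 ]), 13.59)
(array([-6.9 , -0.69,  4.21]), array([-0.0009, -0.115 ,  0.006 ]), 13.94)
```

Run:
```python
from r import *
go(-.03,-.115,.006); go(-.03,-.115,.1)
ctrl.gripper_to(0)
ctrl.move_to(W(.0,-.17,.2),ori()); snap("w5"); print(F())
```

```text
(array([-0.13,  0.07, -0.33]), array([-0.0008, -0.1694,  0.1992]), 16.43)
```

View pics/w5.png

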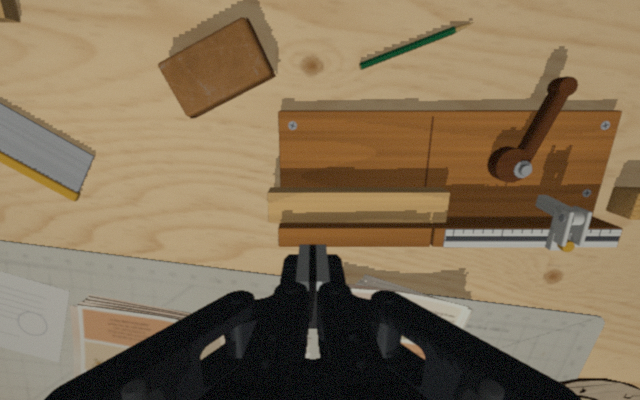

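The batten lies flat along the fence, right end at (268,205), left end at (449,208). Next is the push on its right end.

Run:
```python
from r import *
c=pickle.load(open("pics/w5.pkl","rb")); print(W2B(b,atz(c,268.5,190,.034)),W2B(b,atz(c,449,194,.034)))
ctrl.move_to(W(.024,-.245,.10),ori())
go(.024,-.245,.018,v=.1); print(F())
go(.0255,-.128,.018,v=.06); print(F())
f0=F()[0]
for y in np.arange(-.127,-.111,.001):
    go(.0257,y,.018,v=.03); ctrl.pause(.08); r=F(); print(r)
    if r[0][1]-f0[1]<-3.5: break
```

```text
[ 0.00836056 -0.21500369  0.034     ] [ 0.01287851 -0.02735913  0.034     ]
(array([-0.34, -0.  ,  0.07]), array([ 0.0246, -0.2453,  0.0188]), 17.98)
(array([-0.31, -0.31,  1.55]), array([ 0.0259, -0.128 ,  0.0181]), 20.07)
(array([-0.2 , -1.69,  0.99]), array([ 0.0259, -0.1272,  0.0181]), 20.41)
(array([-1.62, -6.15,  0.28]), array([ 0.0259, -0.127 ,  0.0181]), 20.74)
```

Contact came about 8 mm earlier than expected, so I'll check what it touched.

Run:
```python
from r import *
go(.0257,-.135,.018); go(.02,-.14,.1)
ctrl.move_to(W(.055,-.03,.2),ori()); snap("w6"); print(F())
im=cv2.imread("pics/w6.png");cv2.imwrite("pics/w6c.png",cv2.resize(im[60:220,200:500],None,fx=2.6,fy=3.2,interpolation=cv2.INTER_CUBIC))
```

```text
(array([ 0.13,  0.34, -0.62]), array([ 0.0536, -0.0307,  0.1978]), 22.4)
```

View pics/w6c.png

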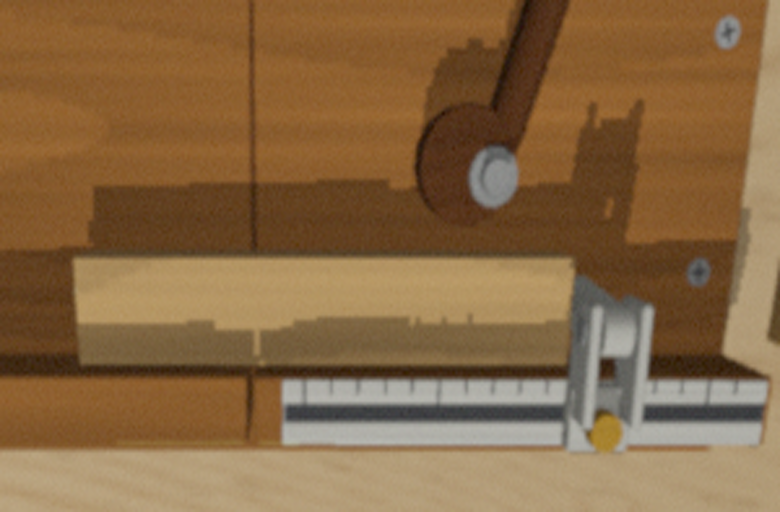

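Run:
```python
from r import *
c=pickle.load(open("pics/w6.pkl","rb"))
for u,v in[(228.5,140.6),(420.4,140.3),(230.8,174)]: print(W2B(b,atz(c,u,v,.034)).round(4))
print(W2B(b,atz(c,200+452/2.6,60+0*3.2,.0315)))
```

```text
[ 0.011  -0.1119  0.034 ]
[0.0107 0.0764 0.034 ]
[ 0.0445 -0.1123  0.034 ]
[-0.06185736  0.02696406  0.0315    ]
```

The batten is home: near edge at board x 0.011, ends at y -0.112 and 0.076, so it lies flat against the stop. Finger half-thickness works out at about 15 mm. Next is the lever.

```bash
cat >> r.py <<'E'
def lev(phi_deg,extra=0,r=.068):
    p=np.radians(phi_deg); u=np.array([np.cos(p),np.sin(p)]); n=np.array([-np.sin(p),np.cos(p)])
    s=.011*abs(n[0])+.0145*abs(n[1])
    return np.array([-.0127,.045])+r*u-n*(.007+s+extra)
E
python3 - <<'E'
from r import *
p=lev(161,.015); ctrl.move_to(W(*p,.1),ori()); go(*p,.019,v=.1); print(F())
f0=F()[0]
for a in np.arange(161,208,4):
    go(*lev(a),.019,v=.05); r=F(); print(a,r,r[0]-f0)
    if np.hypot(*(r[0]-f0)[:2])>8: break
E
```

```text
(array([0.48, 0.18, 0.53]), array([-0.0635,  0.1041,  0.0194]), 24.19)
161 (array([ 0.53, -0.25,  0.02]), array([-0.0691,  0.0897,  0.0192]), 24.64) [ 0.05 -0.43 -0.51]
165 (array([ 0.52,  0.1 , -0.48]), array([-0.0721,  0.0855,  0.0191]), 24.9) [ 0.04 -0.08 -1.01]
169 (array([1.46, 1.23, 0.83]), array([-0.0751,  0.0807,  0.0191]), 25.16) [0.98 1.05 0.3 ]
173 (array([ 0.17, -0.08,  0.89]), array([-0.0777,  0.0756,  0.019 ]), 25.42) [-0.31 -0.26  0.36]
177 (array([-0.23,  0.32,  0.5 ]), array([-0.0799,  0.0703,  0.0189]), 25.68) [-0.71  0.14 -0.03]
181 (array([ 0.2 , -0.08, -0.29]), array([-0.0816,  0.0652,  0.0189]), 25.94) [-0.28 -0.26 -0.82]
185 (array([-0.06, -0.17, -0.18]), array([-0.0826,  0.0612,  0.0189]), 26.19) [-0.54 -0.35 -0.71]
189 (array([ 0.02, -0.03, -0.12]), array([-0.0835,  0.0569,  0.019 ]), 26.44) [-0.46 -0.21 -0.65]
193 (array([-0.23,  1.64,  1.06]), array([-0.0843,  0.0524,  0.019 ]), 26.69) [-0.71  1.46  0.53]
197 (array([0.92, 0.77, 0.24]), array([-0.0849,  0.0479,  0.019 ]), 26.94) [ 0.44  0.59 -0.29]
201 (array([-0.5 ,  0.96, -0.32]), array([-0.0851,  0.0432,  0.019 ]), 27.19) [-0.98  0.78 -0.85]
205 (array([ 0.88,  0.21, -0.08]), array([-0.0849,  0.0384,  0.019 ]), 27.44) [ 0.4   0.03 -0.61]
```

Run:
```python
from r import *
snap("w7")
fs=[]
for a in np.arange(207,240,1.5):
    go(*lev(a),.019,v=.04); ctrl.pause(.05); r=F(); print(a,r)
    if np.hypot(*r[0][:2])>9: break
snap("w8")
```

```text
207.0 (array([ 0.75,  0.66, -0.13]), array([-0.0846,  0.0363,  0.019 ]), 27.79)
208.5 (array([0.03, 1.06, 1.06]), array([-0.0844,  0.0345,  0.019 ]), 28.09)
210.0 (array([0.08, 0.82, 1.31]), array([-0.0841,  0.0326,  0.019 ]), 28.39)
211.5 (array([1.1 , 1.14, 0.05]), array([-0.0838,  0.0308,  0.019 ]), 28.69)
213.0 (array([ 0.74,  1.56, -0.6 ]), array([-0.0834,  0.0289,  0.019 ]), 28.99)
214.5 (array([0.23, 0.83, 0.31]), array([-0.083 ,  0.0271,  0.019 ]), 29.29)
216.0 (array([-0.02,  1.03,  0.36]), array([-0.0825,  0.0253,  0.019 ]), 29.59)
217.5 (array([-1.29,  0.89,  0.34]), array([-0.082 ,  0.0235,  0.019 ]), 29.89)
219.0 (array([0.32, 2.21, 0.39]), array([-0.0815,  0.0218,  0.019 ]), 30.19)
220.5 (array([-0.31,  3.9 ,  0.81]), array([-0.0811,  0.0203,  0.0189]), 30.49)
222.0 (array([-0.01,  6.35,  0.07]), array([-0.0807,  0.0191,  0.0188]), 30.79)
223.5 (array([-1.18,  7.66,  1.4 ]), array([-0.0803,  0.0178,  0.0188]), 31.09)
225.0 (array([-0.67, 11.13,  1.92]), array([-0.08  ,  0.017 ,  0.0187]), 31.39)
```

View pics/w8.png

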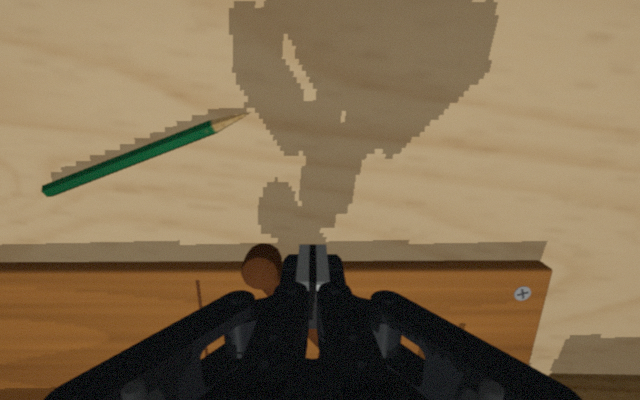

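Force has risen to 11 N and the lever end shows at (262,265). I'll push one notch more, back off and check.

Run:
```python
from r import *
for a in (226.5,228):
    go(*lev(a),.019,v=.04); ctrl.pause(.1); r=F(); print(a,r)
    if np.hypot(*r[0][:2])>16: break
go(*lev(210,.01),.019,v=.06); print(F())
p=lev(210,.02); go(*p,.12)
ctrl.move_to(W(.055,-.03,.2),ori()); snap("w9"); print(F())
im=cv2.imread("pics/w9.png");cv2.imwrite("pics/w9c.png",cv2.resize(im[20:220,200:500],None,fx=2.6,fy=2.6,interpolation=cv2.INTER_CUBIC))
```

```text
226.5 (array([-2.38, 11.92,  1.89]), array([-0.0801,  0.0156,  0.0184]), 31.79)
228 (array([-1.8 , 15.44,  1.56]), array([-0.0798,  0.0149,  0.0183]), 32.14)
(array([-0.68,  0.36, -0.08]), array([-0.0886,  0.0412,  0.0192]), 32.83)
(array([-0.57,  0.1 , -0.62]), array([ 0.0528, -0.029 ,  0.1982]), 34.48)
```

View pics/w9c.png

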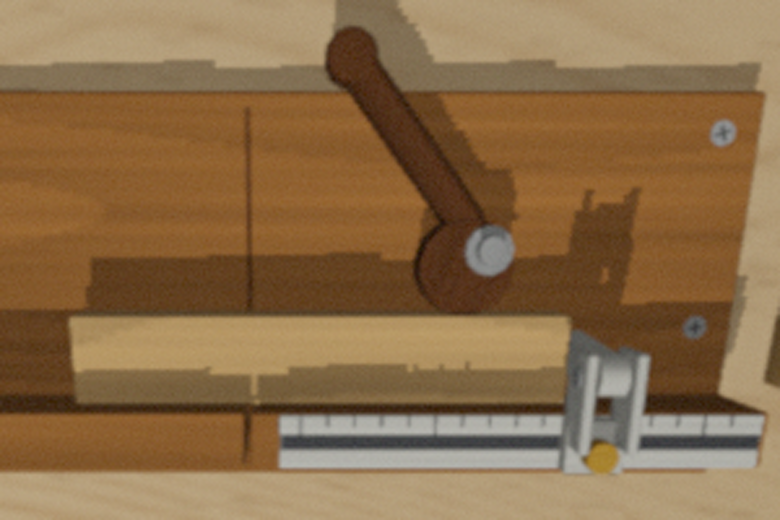

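Run:
```python
from r import *
c=pickle.load(open("pics/w9.pkl","rb"))
u=lambda a,b_:(200+a/2.6,20+b_/2.6)
l=W2B(b,atz(c,*u(353,53),.0315)); d=l-[-.0127,.045,0]; print(l,np.radians(np.degrees(np.arctan2(d[1],d[0]))%360-150))
for a in[(70,318),(570,317),(76,404),(570,402)]: print(W2B(b,atz(c,*u(*a),.034)).round(4))
p0=cv2.imread("pics/w9.png").astype(int); ctrl.pause(2); snap("w10"); p1=cv2.imread("pics/w10.png").astype(int); D=abs(p1-p0).max(2); print((D>40).sum(),F())
```

```text
[-0.07919952 -0.00696071  0.0315    ] 1.1868760224536705
[ 0.0115 -0.1121  0.034 ]
[0.0113 0.0768 0.034 ]
[ 0.0446 -0.1125  0.034 ]
[0.044  0.0801 0.034 ]
11053 (array([-0.09,  0.42,  0.46]), array([ 0.055, -0.03 ,  0.2  ]), 36.53)
```

Run:
```python
from r import *
im=cv2.imread("pics/w10.png");cv2.imwrite("pics/w10c.png",cv2.resize(im[20:220,200:500],None,fx=2.6,fy=2.6,interpolation=cv2.INTER_CUBIC))
```

View pics/w10c.png

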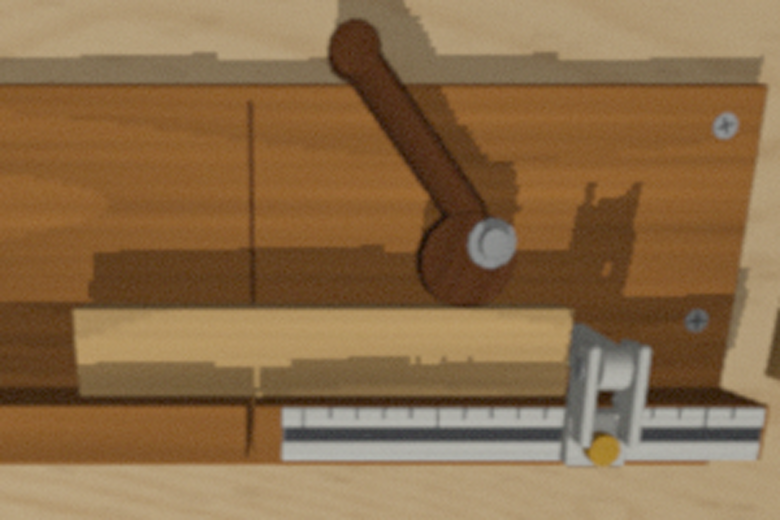

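The whole image has shifted by about (+2,-8) because the arm settled. The lever, cam and batten have not moved relative to the board, so I'm handing in.

```bash
python3 -c "
from cell import ctrl
ctrl.close_job(); print(ctrl.read_state()['clock'])"
```

```text
the job is handed in; nothing more can be done
the job is handed in; nothing more can be done
```

I did all three steps and handed the job in at about 37 s of the 64 s. The hand-in reports no verdict. I flipped the stop down from behind, pushed the batten flat to the fence with the open fingers, slid it left to the stop with the closed fingers, and swung the cam lever until it jammed.

**Last checks:**
- **Stop:** the arm hangs down in front of the fence. I saw this in the pictures but did not measure its angle.
- **Batten:** it lies parallel to the fence, near edge at board x 11.4 mm (centre about 28 mm). Its left end is at board y 77–80 mm, against a stop face I measured at about 78 mm.
- **Lever:** at about 1.19 rad, with its end at board y about -7 mm. It stayed there 2 s after I let go.
- **Robot:** clear of everything, hand 0.2 m up. The fingers were never near the pencil, sanding block or offcut, though I did not re-measure where those lie.

**Did not match or could not be checked:**
- **Cam force:** I could not measure how hard the cam presses the batten. The only evidence is the 15 N push on the lever at the end and that it held afterwards.
- **Finger thickness:** the fingers met the batten's end about 8 mm earlier than I expected. They are thicker than I first read from the picture; a check picture showed the batten already at the stop.

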